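# Close the filter cover of a bench vacuum pump and hold it on its seal

## Task

The vacuum pump on the bench has a new filter in it and its cover is still propped open: press the orange release plunger fully down so that the cover sinks onto its fastener, then turn the black wing until it lines up with the yellow index lines, so that the fastener's cross-bar can drop through its slot. Then press the cover fully down against the pump's frame, over the springy seal, and finish while still holding it pressed there with the fingers (do not lock the fastener, I will check the seal first). Leave the timer, the tissue box, the forceps and the old filter where they are.

Things in the scene. Friction and masses are not known exactly. Their poses are not given: they have to be found in the camera images.
- pump: white bench vacuum pump, fixed, 172 (x) x 217 (y) mm, rim 85 mm high; origin on the bench under its middle; x axis from its front (blue fascia with gauge, towards the robot) to its back, y to its left, z up. The filter well lies under the cover; the solid shoulder on its left (+y), 55 mm wide and level with the rim, carries the orange plunger.
- plunger_top (a point): middle of the top of the orange release plunger (24 mm cap in a dark collar), 107 mm above the bench when up, at pump x 2, y 85 mm. Press it straight down 10 mm against its spring (3 N, 8 N at the bottom); it comes back when let go. Fully down it frees the cover's wire stay and the cover sinks slowly (about 1 s); keep it down half a second so that the stay gets past.
- plunger (a joint): travel of the plunger in m: 0 up, 0.010 fully down
- cover_hinge (a joint): cover angle, rad, about a damped hinge along the pump's y axis at pump x 68 mm, height 85 mm: 0 shut on the frame (solid stop), 0.42 propped open (start), about 0.10 resting on the unaligned cross-bar, 0.03 resting on the springy seal once the bar is aligned. About 10 N on a pad then brings it to 0; it springs back to 0.03 when let go.
- cover: grey hinged cover, 158 x 158 x 8 mm, with the fastener on it; origin on the hinge line at the middle of the cover's width (pump y -22 mm), axes as the pump's when shut; its free edge is 152 mm in front of the hinge
- cover_pad_right (a point): middle of the top of the right-hand one of two black ribbed rubber press pads (30 x 34 mm) on the cover, 122 mm in front of the hinge and 50 mm to the right of the fastener; 95 mm above the bench when the cover is shut
- cover_pad_left (a point): the same for the left-hand pad, 50 mm to the left of the fastener
- wing_grip (a point): point on the fastener's axis in its black wing, 18 mm above the cover's top face, 112 mm in front of the hinge on the cover's middle line; x along the wing, z up the axis. Wing 40 mm long, 10 mm thick, from 5 to 30 mm above the cover, on a 36 mm disc; 26 mm long in its top 5 mm. Yellow line along its top. Grasp it from above across its thickness.
- fastener (a joint): fastener angle, rad, counter-clockwise seen from above; 0 = aligned: the wing, and the cross-bar under it, lie along the two yellow index lines on the cover (front to back), over the frame's slot. The bar passes within about 0.18 rad of that. Starts at 0.75 to 1.5, can be turned too far (to -0.9), turns stiffly (0.04 N m), stays where left.
- timer: white digital timer, 60 x 66 x 18 mm, loose, origin under its middle; leave alone
- tissue_box: green box of lens tissue, 62 x 116 x 52 mm, loose, origin under its middle; leave alone
- forceps: steel forceps, 12 x 124 x 8 mm, lying loose, origin under the middle; leave alone
- old_filter: used brown pleated filter with blue end caps, 72 mm diameter, 47 mm high, loose, origin under its middle; leave alone

How it is judged:
By the outcome, as a careful person would: the job done as asked, in the order asked, and still so for the second after the job is handed in, while the arm keeps its last pose, push and grip.
It also fails if it takes over 61 s, if anything falls off the work surface, if the arm or the gripper's body presses on something with over 40 N, if the wrist force passes 120 N, or if a joint passes its speed limit or range.

## Robot

A 7-joint arm with a two-finger parallel gripper is mounted at the origin on a cart in front of the work surface, level with it; the furniture and walls round the work are solid. World frame = base frame: x ahead of the robot, y to its left, z up, the work surface at z = 0. Lengths are in m, angles in degrees, forces in N, time in s.
With the tool pointing down it reaches from about 0.4 to 0.925 m from the base axis. Payload 5.6 kg.
Tool frame: the origin (TCP) lies midway between the tips of the shut fingers; the grasp point (between the pads) lies 19 mm behind it; z points along the fingers, y is the line along which they close (so a half turn about z gives the same grasp; the last joint's range is limited). The gripper opens to 85 mm and grips with 20 to 120 N. Pads are 22 mm wide; open, the fingers measure 114 mm over their backs; the gripper's body (76 mm by 85 mm) begins 54 mm behind the grasp point. The pads swing forward as they close: fully open they stand 13 mm farther back than shut.
Start: joints at [-72.938, 26.786, -0.665, 91.828, 0.344, 61.387, -3.226], TCP at [0.217, 0.613, 0.231] pointing down, gripper open.
Joint ranges: [-144.91, 144.91], [-17.63, 115.5], [-89.93, 88.59], [15.96, 139.68], [-74.01, 254.01], [8.47, 105.57], [-167.45, 167.45]. Speed limits (degrees/s): [147.25, 147.25, 180, 180, 180, 180, 180].

## Interface

Orientations are given as [roll, pitch, yaw] about the fixed x, y, z axes, in that order (R = Rz(yaw) Ry(pitch) Rx(roll)).
In Python, from station import readout, get_image, env, find_in, place_of gives the robot as it stands. The module is installed in compiled form; this text tells all that it offers.
- The arm moves only by the tool apply_moves, never from a script. Its argument "steps" is a list that holds one entry, the list of rows, each a list of 6 numbers: the shift along the world's x, y, z each as a share of 2 cm, from -1 to 1, then the turn, a rotation vector about the world's x, y, z each as a share of 6 degrees, from -1 to 1. A call has 1 to 20 rows; each row shifts and turns the commanded pose from where the row before left it; what a row does not reach is not made up. A row lasts 1/10 s, in which the tool goes at most 50 mm and 8.59 degrees, less where a joint would pass 70% of its speed; a pose out of reach is approached as far as the arm can. A call with a number of a shift or a turn outside -1 to 1 is refused whole. A call with a gripper value outside its range is refused whole. "hand" is the finger opening in mm, from 0 to 85.4, set as the call begins (left out, the last holds). The fingers move at their own pace and stop on an object; "force" is the grip in N (left out, the last holds). Time passes only in rows, so rows that do not move let the fingers close. It gives the time, the measured TCP pose, the force, the opening and the grip force at its end, in the units of the state.
- readout.state(): the state, without advancing time (a new reading comes with each control period).
- get_image(name): name is "side" or "top"; returns a dict with "img" (400x640x3 uint8, red, green, blue), "z_map" (400x640 float32, m along the optical axis (not along the pixel's ray), 0 where there is no reading), "fx", "fy", "cx", "cy" (pixels), "rvec" (rotation vector, rad) and "tvec" (3), from world to camera coordinates, as OpenCV has them. Camera axes: x right, y down, z forward; pixel columns grow to the right and rows downward; lengths in m; the calibration is good to about 2 mm. A picture is of the moment at which its call begins.
- env.hand_in(): hands the job in; it is judged then, once.
Trained networks look in a picture, given as the dict that the camera call returned (one of the last four; its "shot" number tells which), for a name from the list of things; names that differ only in an ending like _2 or _b are one class to them, and where a whole thing is asked for, a point or a joint stands for the part that bears it (a point fixed in the world has none). Each returns a list of dicts, best first, with "score" (0 to 1); they miss things now and then, are a little off and sometimes report something else, mostly with a low value. They report only what shows in the picture. A call takes as long as a camera call.
- find_in(name, picture): "xy" ([column, row] in pixels, amid what is visible of it).
- place_of(name, picture): "xy" ([column, row] in pixels: a listed point, or the origin of a listed thing).
The state is a dict: "time_s": time; "q": joint angles; "qd": joint speeds; "joint_torque": joint torques, N m; "eef_pos": TCP position; "tool_rot": TCP orientation; "force": force on the tool from outside, world axes, zero at the start; "ft_torque": the same for the moment, N m; "grip_width": finger opening in m; "grip_force": force on a finger pad.
Only numpy, scipy, OpenCV 4.12 (cv2) and the standard library are available. Lean on these libraries where they do the work, as an engineer would, in place of code of your own. Each camera call takes 0.05 s, during which the arm holds its last target. There are 200 camera calls.

## Working session

There is one attempt and no reset: what is moved stays moved. The work goes in short steps, Python scripts to look and compute and a tool call to move; the robot and the scene stay as the last step left them, time stands still between calls to the robot, and variables do not carry over. Pictures are saved under pics/ and viewed, at most 10 in all, crops included, and the job is handed in when it is done.

Besides the shell and the picture viewer there is one more tool, called after ">>>" as name([rows], argument=value, ...), one row to a line, values as JSON. apply_moves: Moves the arm, as the interface text tells. Its arguments: {"type":"object","properties":{"steps":{"type":"array"},"hand":{"type":"number"},"force":{"type":"number"}},"required":["steps"]}

```bash
mkdir -p pics
cat > h.py <<'E'
import numpy as np, cv2
from station import readout, get_image, env, find_in, place_of
def cam(p):
    R=cv2.Rodrigues(np.array(p["rvec"],float))[0]; return R,np.array(p["tvec"],float).ravel()
def ray(p,xy):
    R,t=cam(p); d=R.T@np.array([(xy[0]-p["cx"])/p["fx"],(xy[1]-p["cy"])/p["fy"],1]); return -R.T@t,d
def tri(p1,a,p2,b):
    c1,d1=ray(p1,a); c2,d2=ray(p2,b)
    s=np.linalg.lstsq(np.c_[d1,-d2],c2-c1,rcond=None)[0]
    x,y=c1+s[0]*d1,c2+s[1]*d2; return (x+y)/2,np.linalg.norm(x-y)
def atz(p,xy,z):
    c,d=ray(p,xy); return c+d*(z-c[2])/d[2]
def dep(p,xy):
    u,v=int(round(xy[0])),int(round(xy[1])); w=p["z_map"][v-1:v+2,u-1:u+2]; z=np.median(w[w>0]) if (w>0).any() else np.nan
    c,d=ray(p,xy); return c+d*z
def proj(p,X): return cv2.projectPoints(np.array(X,float).reshape(-1,3),np.array(p["rvec"],float),np.array(p["tvec"],float),np.array([[p["fx"],0,p["cx"]],[0,p["fy"],p["cy"]],[0,0,1.]]),None)[0].reshape(-1,2)
def save(p,n): cv2.imwrite("pics/"+n,p["img"][:,:,::-1])
E
python3 - <<'E'
from h import *
np.set_printoptions(precision=4,suppress=True)
s=get_image("side");t=get_image("top")
cv2.imwrite("pics/a.png",cv2.resize(np.vstack([s["img"],t["img"]])[:,:,::-1],(480,600))) 
save(s,"s0.png");save(t,"t0.png")
for n in ["pump","plunger_top","cover_pad_right","cover_pad_left","wing_grip","cover","timer","tissue_box","forceps","old_filter"]:
    a=place_of(n,s);b=place_of(n,t)
    print(n,[(np.round(i["xy"],1).tolist(),round(i["score"],2)) for i in a[:2]],[(np.round(i["xy"],1).tolist(),round(i["score"],2)) for i in b[:2]])
    if a and b: print("   tri",*tri(s,a[0]["xy"],t,b[0]["xy"]),"dep",dep(s,a[0]["xy"]),dep(t,b[0]["xy"]))
st=readout.state();print(st)
print(ray(s,[320,200]),ray(t,[320,200]))
E
```

```text
pump [([342.1, 242.7], 0.76)] [([371.0, 185.1], 0.92), ([335.2, 166.9], 0.72)]
   tri [ 0.5139 -0.365   0.0104] 0.005388233741397884 dep [ 0.4857 -0.4684  0.0735] [ 0.488  -0.3551  0.138 ]
plunger_top [([326.1, 187.5], 0.71)] [([338.2, 167.4], 0.65)]
   tri [ 0.5084 -0.2803  0.136 ] 0.04045413821250591 dep [ 0.4816 -0.3149  0.1464] [ 0.5369 -0.282   0.1074]
cover_pad_right [([330.8, 210.9], 0.87)] [([403.1, 194.3], 0.75)]
   tri [ 0.4687 -0.4262  0.1352] 0.0014841676623938993 dep [ 0.4663 -0.4409  0.1427] [ 0.4661 -0.4247  0.1439]
cover_pad_left [([325.8, 186.7], 0.64)] [([359.6, 186.0], 0.93), ([251.3, 222.0], 0.63)]
   tri [ 0.4801 -0.3286  0.1549] 0.003997085761271465 dep [ 0.536  -0.0384  0.0303] [ 0.4847 -0.3294  0.1436]
wing_grip [([333.7, 194.7], 0.6), ([329.2, 210.8], 0.51)] [([380.3, 185.9], 0.63)]
   tri [ 0.4856 -0.3746  0.1512] 0.0045704781120492356 dep [ 0.4824 -0.3994  0.1629] [ 0.4836 -0.3745  0.1498]
cover [([374.9, 216.2], 0.67), ([289.6, 188.9], 0.37)] [([387.8, 153.5], 0.83)]
   tri [ 0.5796 -0.4002  0.0941] 0.009909773369578448 dep [ 0.5905 -0.3829  0.0859] [ 0.57
[... 687 characters left out ...]
] [0.412  0.0434 0.0466]
{'time_s': 1.1, 'q': array([-72.9366,  26.7876,  -0.6643,  91.827 ,   0.3441,  61.3884,
        -3.2264]), 'qd': array([ 0.0819, -0.0272, -0.0146, -0.0608, -0.0412, -0.0587, -0.0148]), 'joint_torque': array([  0.0011, -53.2255,   0.0221, -25.1636,   0.0116,   0.0012,
         0.    ]), 'eef_pos': array([0.2173, 0.6126, 0.2313]), 'tool_rot': array([-179.9991,    0.0027,  160.4679]), 'force': array([0.2475, 0.391 , 1.0715]), 'ft_torque': array([ 0.0151,  0.004 , -0.0033]), 'grip_force': 0.0, 'grip_width': 0.08559136201831666}
(array([ 0.3002, -1.2205,  0.5365]), array([ 0.1628,  0.8939, -0.4177])) (array([ 0.2805, -0.2805,  1.0648]), array([ 0.1837,  0.0411, -0.9822]))
```

View pics/s0.png

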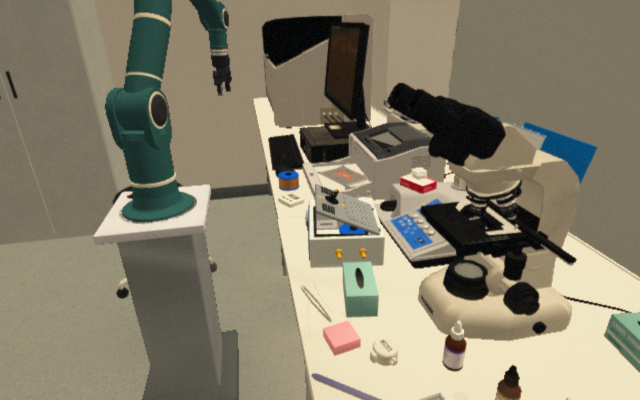

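View pics/t0.png

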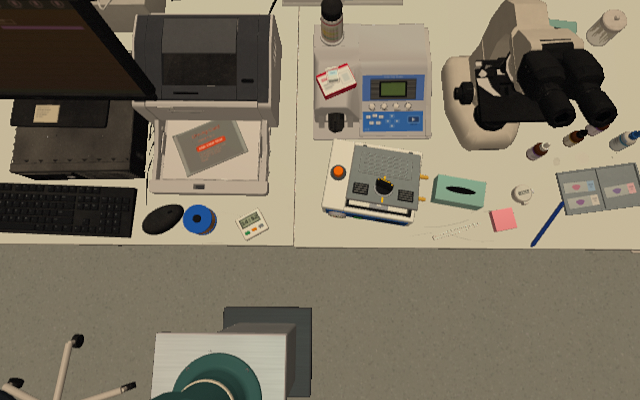

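The side view shows the pump at about (345,230). In the top view the pump is at (375,182), the orange plunger at (338,171), the wing at (384,186) and the pads at (360,187) and (405,195). Next I'll refine the plunger, the pump yaw and the wing angle.

Run:
```python
from h import *
np.set_printoptions(precision=4,suppress=True)
t=get_image("top");s=get_image("side")
im=t["img"].astype(int)
r,g,b=im[...,0],im[...,1],im[...,2]
m=(r>180)&(g<140)&(b<80); m[:, :325]=0;m[:,350:]=0;m[:155]=0;m[190:]=0
ys,xs=np.nonzero(m);c=[xs.mean(),ys.mean()];print("plunger px",c,len(xs),dep(t,c),atz(t,c,.107))
# side orange
i2=s["img"].astype(int);m2=(i2[...,0]>150)&(i2[...,1]<110)&(i2[...,2]<70);m2[:,:300]=0;m2[:,345:]=0;m2[:170]=0;m2[215:]=0
ys,xs=np.nonzero(m2);print("side orange",len(xs),xs.mean() if len(xs) else 0,ys.mean() if len(ys) else 0)
# fit pump pose from points in pump frame, cover open 0.42
from scipy.optimize import least_squares
th=.42
def cov(d,y,h): # d in front of hinge, h above hinge height
    return [.068-d*np.cos(th)+h*np.sin(th), -.022+y, .085+d*np.sin(th)+h*np.cos(th)]
P={"plunger_top":[.002,.085,.107],"cover_pad_right":cov(.122,-.05,.010),"cover_pad_left":cov(.122,.05,.010),"cover":[.068,-.022,.085],"pump":[0,0,0],"wing_grip":cov(.112,0,.008+.018)}
X=[];O=[];W=[]
for n in P:
    q=place_of(n,t)
    for k in q:
        print(n,np.round(k["xy"],1),round(k["score"],2))
    X.append(P[n]);O.append(c if n=="plunger_top" else q[0]["xy"])
X=np.array(X);O=np.array(O)
def w(p):
    R=cv2.Rodrigues(np.array([0,0,p[2]]))[0];return X@R.T+[p[0],p[1],0]
f=least_squares(lambda p:(proj(t,w(p))-O).ravel(),[.51,-.365,-.19],loss="soft_l1")
print(f.x,np.degrees(f.x[2]));print(proj(t,w(f.x))-O)
for n,k in zip(P,w(f.x)):print(n,k)
x0,y0,x1,y1=315,130,435,230
im2=cv2.resize(t["img"][y0:y1,x0:x1],None,fx=5,fy=5,interpolation=cv2.INTER_CUBIC)
cv2.imwrite("pics/t1.png",im2[:,:,::-1])
```

```text
plunger px [np.float64(337.87692307692305), np.float64(170.12307692307692)] 65 [ 0.5305 -0.2812  0.1068] [ 0.5305 -0.2812  0.107 ]
side orange 1 338.0 172.0
plunger_top [337.8 167.8] 0.5
cover_pad_right [405.2 196. ] 0.81
cover_pad_left [358.4 185.4] 0.57
cover_pad_left [204.9 220.8] 0.28
cover [386.8 154.9] 0.94
pump [368.4 182.9] 0.78
wing_grip [381.1 184.3] 0.76
[ 0.5148 -0.3623 -0.199 ] -11.400094166901399
[[-0.7786 -1.2733]
 [-1.8465  0.1628]
 [ 0.1811  1.863 ]
 [-0.2314 -1.3065]
 [ 1.12    3.7893]
 [ 1.5685 -0.4457]]
plunger_top [ 0.5335 -0.2794  0.107 ]
cover_pad_right [ 0.462  -0.4252  0.1439]
cover_pad_left [ 0.4817 -0.3271  0.1439]
cover [ 0.5771 -0.3974  0.085 ]
pump [ 0.5148 -0.3623  0.    ]
wing_grip [ 0.4872 -0.3792  0.1544]
```

View pics/t1.png

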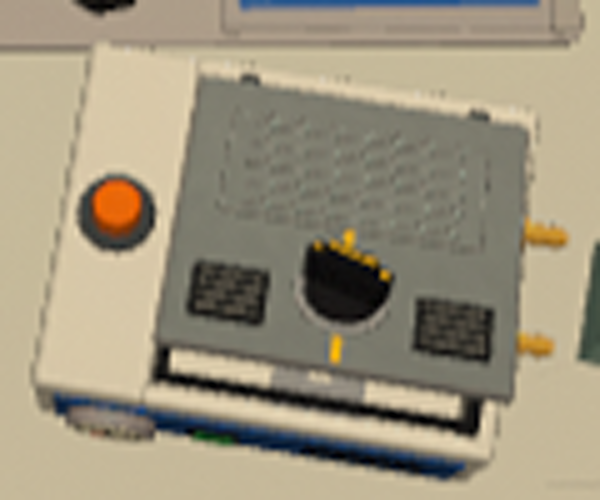

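The crop shows the plunger cap at crop (117,205), the yellow index lines running (349,235) to (335,348), and the wing's line running (315,243) to (388,275). The fastener is therefore about 73° CCW from aligned. The heights fit the text and the pump yaw is about -11.4°. I'll move to above the plunger, fingers shut.

>>> apply_moves([
  [[0.35,-1,0,0,0,-0.3],[0.35,-1,0,0,0,-0.3],[0.35,-1,0,0,0,-0.3],[0.35,-1,0,0,0,-0.3],[0.35,-1,0,0,0,-0.3],[0.35,-1,0,0,0,-0.3],[0.35,-1,0,0,0,-0.3],[0.35,-1,0,0,0,-0.3],[0.35,-1,0,0,0,-0.3],[0.35,-1,0,0,0,-0.3]],
], hand=0, force=30)

```text
time_s: 2.5
eef_pos: [0.2876, 0.4117, 0.2315]
tool_rot: [180.0, -0.0, 142.4]
force: [-0.1, 0.0, -0.4]
grip_width: 0.0001
grip_force: 0.0
```

>>> apply_moves([
  [[0.35,-1,0,0,0,-0.3],[0.35,-1,0,0,0,-0.3],[0.35,-1,0,0,0,-0.3],[0.35,-1,0,0,0,-0.3],[0.35,-1,0,0,0,-0.3],[0.35,-1,0,0,0,-0.3],[0.35,-1,0,0,0,-0.3],[0.35,-1,0,0,0,-0.3],[0.35,-1,0,0,0,-0.3],[0.35,-1,0,0,0,-0.3],[0.35,-1,0,0,0,-0.3],[0.35,-1,0,0,0,-0.3],[0.35,-1,0,0,0,-0.3],[0.35,-1,0,0,0,-0.3],[0.35,-1,0,0,0,-0.3],[0.35,-1,0,0,0,-0.3],[0.35,-1,0,0,0,-0.3],[0.35,-1,0,0,0,-0.3],[0.35,-1,0,0,0,-0.3],[0.35,-1,0,0,0,-0.3]],
])

```text
time_s: 4.5
eef_pos: [0.4279, 0.0109, 0.2313]
tool_rot: [180.0, 0.0, 106.3]
force: [1.0, 0.9, -0.4]
grip_width: 0.0
grip_force: 0.0
```

>>> apply_moves([
  [[0.35,-1,0,0,0,-0.3],[0.35,-1,0,0,0,-0.3],[0.35,-1,0,0,0,-0.3],[0.35,-1,0,0,0,-0.3],[0.35,-1,0,0,0,-0.3],[0.35,-1,0,0,0,-0.3],[0.35,-1,0,0,0,-0.3],[0.35,-1,0,0,0,-0.3],[0.35,-1,0,0,0,-0.3],[0.35,-1,0,0,0,-0.3],[0.35,-1,0,0,0,-0.3],[0.35,-1,0,0,0,-0.3],[0.35,-1,-0.5,0,0,-0.3],[0.35,-1,-1,0,0,-0.3],[0.3,-0.6,-1,0,0,-0.3],[0,0,0,0,0,0]],
])

```text
time_s: 6.1
eef_pos: [0.5297, -0.2814, 0.1785]
tool_rot: [-179.7, 0.1, 79.3]
force: [-0.8, 0.3, 0.5]
grip_width: 0.0
grip_force: 0.0
```

>>> apply_moves([
  [[0.1,0,-1,0,0,0],[0,0,-1,0,0,0],[0,0,-1,0,0,0],[0,0,-0.5,0,0,0],[0,0,-0.3,0,0,0],[0,0,-0.3,0,0,0],[0,0,-0.2,0,0,0],[0,0,-0.1,0,0,0],[0,0,0,0,0,0]],
])

```text
time_s: 7.0
eef_pos: [0.5332, -0.2791, 0.0975]
tool_rot: [180.0, -0.2, 79.5]
force: [-9.9, 8.1, 29.2]
grip_width: 0.0002
grip_force: 14.0
```

>>> apply_moves([
  [[0,0,0,0,0,0],[0,0,0,0,0,0],[0,0,0,0,0,0],[0,0,0,0,0,0],[0,0,0,0,0,0],[0,0,0,0,0,0],[0,0,0,0,0,0],[0,0,0,0,0,0]],
])

```text
time_s: 7.8
eef_pos: [0.5332, -0.2792, 0.0975]
tool_rot: [180.0, -0.2, 79.5]
force: [-10.2, 7.0, 27.0]
grip_width: 0.0003
grip_force: 13.7
```

Run:
```python
from h import *
t=get_image("top")
cv2.imwrite("pics/t2.png",cv2.resize(t["img"][130:230,315:435],None,fx=5,fy=5,interpolation=cv2.INTER_CUBIC)[:,:,::-1])
```

```text
(no output)
```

View pics/t2.png

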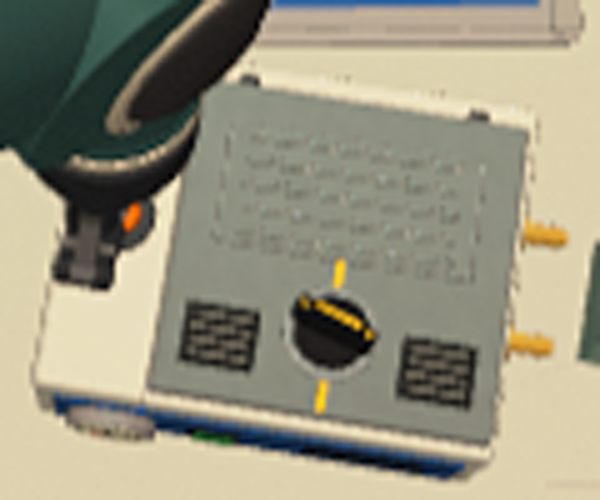

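The cover has sunk onto the bar: the pads now sit at crop (218,335) and (438,372), and the wing line runs (303,299) to (373,336). I'll let go of the plunger and localize the wing.

>>> apply_moves([
  [[0,0,0.3,0,0,0],[0,0,1,0,0,0],[0,0,1,0,0,0],[0,0,1,0,0,0],[0,0,1,0,0,0],[0,0,0.7,0,0,0]],
], hand=60)

```text
time_s: 8.45
eef_pos: [0.5341, -0.2799, 0.1957]
tool_rot: [179.8, 0.0, 79.5]
force: [0.9, 0.8, -0.0]
grip_width: 0.06
grip_force: 0.0
```

Run:
```python
from h import *
from scipy.optimize import least_squares
np.set_printoptions(precision=4,suppress=True)
t=get_image("top");s=get_image("side")
im=t["img"].astype(int);r,g,b=im[...,0],im[...,1],im[...,2]
w=place_of("wing_grip",t);w2=place_of("wing_grip",s);print(w[:2],w2[:2])
if w and w2: print(tri(t,w[0]["xy"],s,w2[0]["xy"]))
x0,y0=315,130
cr=im[y0+30:y0+90,x0+30:x0+110]
# yellow by excess red over blue, in region around fastener
ym=(r-b>90)&(r>120); ym[:y0+48]=0;ym[y0+85:]=0;ym[:,:x0+55]=0;ym[:,x0+80:]=0
n,l,st,ce=cv2.connectedComponentsWithStats(ym.astype(np.uint8),connectivity=8)
for i in range(1,n):
    ys,xs=np.nonzero(l==i)
    wt=(r-b)[ys,xs]; print(i,len(xs),(xs*wt).sum()/wt.sum(),(ys*wt).sum()/wt.sum(),st[i])
th=.1
def cov(d,y,h): return np.array([.068-d*np.cos(th)+h*np.sin(th), -.022+y, .085+d*np.sin(th)+h*np.cos(th)])
P=[cov(.122,-.05,.010),cov(.122,.05,.010),[.068,-.022,.085],cov(.112,0,.026)]
O=[place_of(n,t)[0]["xy"] for n in ["cover_pad_right","cover_pad_left","cover","wing_grip"]]
X=np.array(P);O=np.array(O)
def wd(p,X=X): return X@cv2.Rodrigues(np.array([0,0,p[2]]))[0].T+[p[0],p[1],0]
f=least_squares(lambda p:(proj(t,wd(p))-O).ravel(),[.51,-.365,-.19],loss="soft_l1")
print(f.x,np.degrees(f.x[2]));print(proj(t,wd(f.x))-O)
print(wd(f.x));
a=atz(t,[315+303/5,130+299/5],.134);c=atz(t,[315+373/5,130+336/5],.134);print("wing line",a,c,(a+c)/2,np.degrees(np.arctan2(*(a-c)[1::-1])),np.linalg.norm(a-c))
a=atz(t,[315+321/5,130+397/5],.108);c=atz(t,[315+340/5,130+273/5],.101);print("index",a,c,np.degrees(np.arctan2(*(c-a)[1::-1])))
for n in ["cover_pad_right","cover_pad_left"]:print(n,dep(t,place_of(n,t)[0]["xy"]))
cv2.imwrite("pics/t3.png",cv2.resize(t["img"][165:225,340:420],None,fx=9,fy=9,interpolation=cv2.INTER_CUBIC)[:,:,::-1])
```

```text
[{'xy': [381.7, 194.8], 'score': 0.76}, {'xy': [385.7, 154.1], 'score': 0.59}] [{'xy': [329.5, 209.0], 'score': 0.68}]
(array([ 0.4731, -0.381 ,  0.1175]), np.float64(0.00568232404095544))
1 11 382.44433399602383 184.20725646123262 [382 182   2   6  11]
2 2 375.52054794520546 190.0 [375 190   2   1   2]
3 18 382.2844827586207 192.42572944297083 [378 190   9   6  18]
4 4 388.4 196.49 [388 196   2   2   4]
5 15 378.82806163828064 208.95093268450933 [378 206   3   7  15]
[ 0.5145 -0.3634 -0.1842] -10.551900468206217
[[ 2.2054  0.5079]
 [-0.9203  1.6767]
 [ 0.6384 -3.1226]
 [-1.1343 -0.4784]]
[[ 0.4498 -0.4246  0.1071]
 [ 0.4681 -0.3263  0.1071]
 [ 0.5773 -0.3975  0.085 ]
 [ 0.4703 -0.3776  0.1221]]
wing line [ 0.4782 -0.3655  0.134 ] [ 0.4615 -0.3963  0.134 ] [ 0.4698 -0.3809  0.134 ] 61.46563838026683 0.03500975829725471
index [ 0.4382 -0.3754  0.108 ] [ 0.4976 -0.3858  0.101 ] -9.937829939527209
cover_pad_right [ 0.4508 -0.4195  0.1085]
cover_pad_left [ 0.472  -0.3284  0.1073]
```

View pics/t3.png

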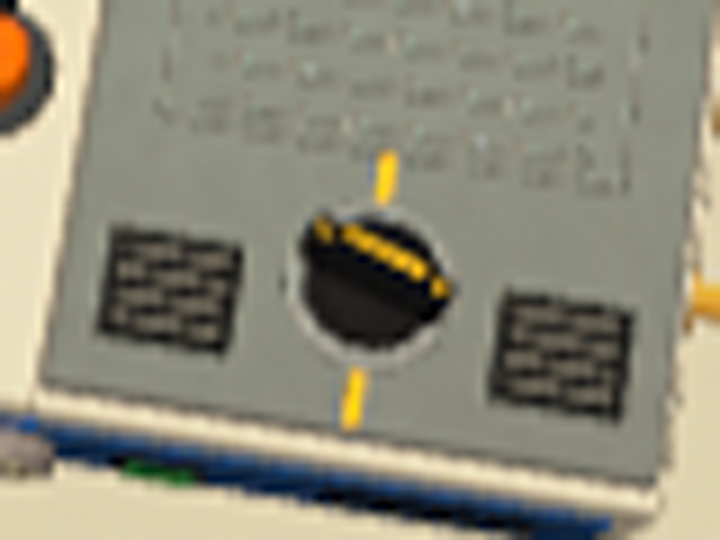

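Wing line is at crop (318,222) to (445,290), midpoint about (0.470,-0.381). The index lines point at about -10.5°, so it has to turn about -72°. Moving over the wing.

>>> apply_moves([
  [[-0.53,-0.84,0,0,0,-0.5],[-0.53,-0.84,0,0,0,-0.5],[-0.53,-0.84,0,0,0,-0.5],[-0.53,-0.84,0,0,0,-0.5],[-0.53,-0.84,0,0,0,-0.5],[-0.53,-0.84,0,0,0,-0.5],[0,0,-1,0,0,0],[0,0,-1,0,0,0],[0,0,0,0,0,0]],
], hand=50)

```text
time_s: 9.85
eef_pos: [0.4678, -0.3799, 0.151]
tool_rot: [-179.7, -0.0, 61.3]
force: [-0.1, 0.5, 0.2]
grip_width: 0.0499
grip_force: 0.0
```

Run:
```python
from h import *
print(readout.state()["q"])
s=get_image("side")
cv2.imwrite("pics/s4.png",cv2.resize(s["img"][150:270,280:420],None,fx=5,fy=5,interpolation=cv2.INTER_CUBIC)[:,:,::-1])
```

```text
[  4.27293888  32.86607632  43.09402438 104.5129926  -27.28834508
  53.78932358  30.81332284]
```

View pics/s4.png

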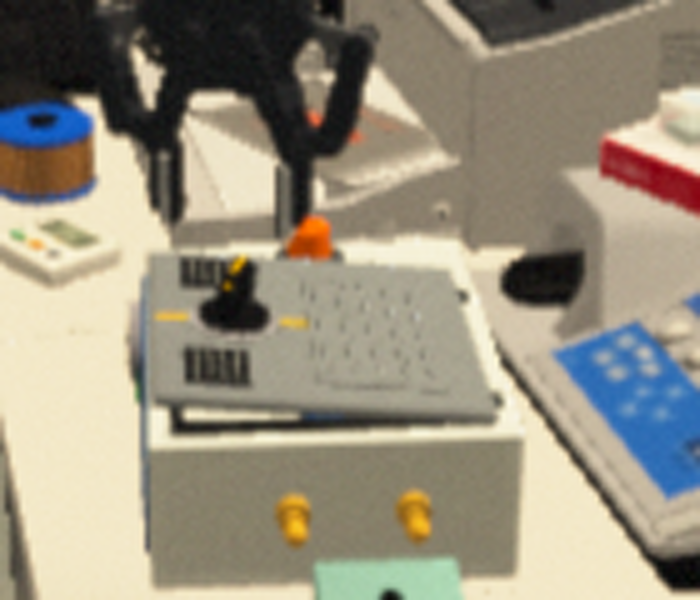

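The fingers straddle the wing: tips at crop (165,215) and (290,235), wing at (237,275). Descend and grip.

>>> apply_moves([
  [[0.1,-0.05,-0.8,0,0,0],[0,0,-0.8,0,0,0],[0,0,-0.35,0,0,0],[0,0,0,0,0,0]],
])

```text
time_s: 10.3
eef_pos: [0.471, -0.3805, 0.1128]
tool_rot: [-179.8, -0.0, 61.5]
force: [-0.8, 1.3, -0.2]
grip_width: 0.0499
grip_force: 0.0
```

>>> apply_moves([
  [[0,0,0,0,0,0],[0,0,0,0,0,0],[0,0,0,0,0,0],[0,0,0,0,0,0],[0,0,0,0,0,0],[0,0,0,0,0,0]],
], hand=0, force=25)

```text
time_s: 10.9
eef_pos: [0.4708, -0.3809, 0.1147]
tool_rot: [-179.9, -0.0, 61.5]
force: [-4.7, 1.9, 6.0]
grip_width: 0.0102
grip_force: 26.3
```

>>> apply_moves([
  [[0,0,0.05,0,0,-0.6],[0,0,0,0,0,-0.6],[0,0,0,0,0,-0.6],[0,0,0,0,0,-0.6],[0,0,0,0,0,-0.6],[0,0,0,0,0,-0.6],[0,0,0,0,0,-0.6],[0,0,0,0,0,-0.6],[0,0,0,0,0,-0.6],[0,0,0,0,0,-0.6],[0,0,0,0,0,0]],
])

```text
time_s: 12.0
eef_pos: [0.4716, -0.3815, 0.115]
tool_rot: [180.0, 0.1, 25.5]
force: [-0.8, -1.1, -1.1]
grip_width: 0.0096
grip_force: 24.9
```

>>> apply_moves([
  [[0,0,0,0,0,-0.6],[0,0,0,0,0,-0.6],[0,0,0,0,0,-0.6],[0,0,0,0,0,-0.6],[0,0,0,0,0,-0.6],[0,0,0,0,0,-0.6],[0,0,0,0,0,-0.6],[0,0,0,0,0,-0.6],[0,0,0,0,0,-0.6],[0,0,0,0,0,-0.6],[0,0,0,0,0,0],[0,0,0,0,0,0]],
])

```text
time_s: 13.2
eef_pos: [0.4719, -0.3825, 0.1153]
tool_rot: [179.8, -0.1, -10.4]
force: [0.6, -6.0, -4.9]
grip_width: 0.0095
grip_force: 24.3
```

>>> apply_moves([
  [[0,0,0,0,0,0],[0,0,0,0,0,0],[0,0,0,0,0,0],[0,0,0,0,0,0]],
], hand=50)

```text
time_s: 13.6
eef_pos: [0.472, -0.3809, 0.1154]
tool_rot: [-180.0, -0.0, -10.5]
force: [0.3, 0.9, -0.7]
grip_width: 0.0502
grip_force: 0.0
```

>>> apply_moves([
  [[0,0,1,0,0,0],[0,0,1,0,0,0],[0,0,1,0,0,0],[0,0,1,0,0,0],[0,0,1,0,0,0],[-0.8,0,1,0,0,0],[-1,0,0,0,0,0],[-1,0,0,0,0,0]],
])

```text
time_s: 14.4
eef_pos: [0.4152, -0.3817, 0.2373]
tool_rot: [180.0, -0.1, -10.5]
force: [-0.5, 0.0, -0.2]
grip_width: 0.0497
grip_force: 0.0
```

Run:
```python
from h import *
np.set_printoptions(precision=4,suppress=True)
t=get_image("top");s=get_image("side")
print(readout.state()["q"])
for n in ["cover_pad_right","cover_pad_left","wing_grip"]:
    q=place_of(n,t);print(n,[(k["xy"],round(k["score"],2)) for k in q[:2]], dep(t,q[0]["xy"]) if q else 0)
A=cv2.resize(t["img"][165:225,340:420],(720,540),interpolation=cv2.INTER_CUBIC)
B=cv2.resize(s["img"][190:260,290:390],(800,560),interpolation=cv2.INTER_CUBIC)
cv2.imwrite("pics/t5.png",np.hstack([cv2.resize(A,(400,300)),cv2.resize(B,(400,300))])[:,:,::-1])
```

```text
[-10.8662  31.6057  69.2617 106.9675 -32.9029  64.7854 -30.2054]
cover_pad_right [([400.4, 205.0], 0.37)] [ 0.3611 -0.3491  0.6058]
cover_pad_left [] 0
wing_grip [] 0
```

View pics/t5.png

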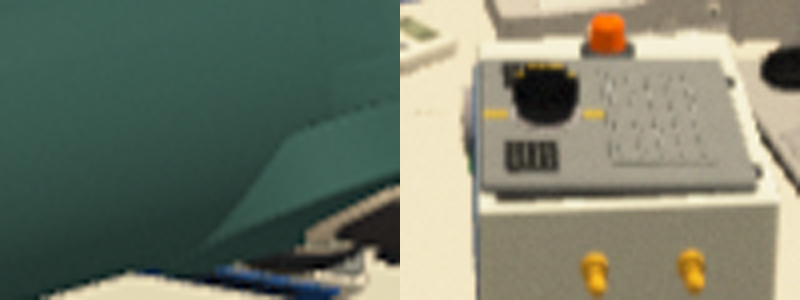

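The side half shows the cover low on its seal. The wing's line, (525,68) to (572,70), is parallel to the index lines at (495,113) and (593,113). The arm hides the top view. I'll move over the left pad with fingers shut, unwinding the wrist on the way.

>>> apply_moves([
  [[0.16,0.17,0,0,0,0.9],[0.16,0.17,0,0,0,0.9],[0.16,0.17,0,0,0,0.9],[0.16,0.17,0,0,0,0.9],[0.16,0.17,0,0,0,0.9],[0.16,0.17,0,0,0,0.9],[0.16,0.17,0,0,0,0.9],[0.16,0.17,0,0,0,0.9],[0.16,0.17,0,0,0,0.9],[0.16,0.17,0,0,0,0.9],[0.16,0.17,0,0,0,0.9],[0.16,0.17,0,0,0,0.9],[0.16,0.17,0,0,0,0.9],[0.16,0.17,-1,0,0,0.9],[0.16,0.17,-1,0,0,0.9],[0.16,0.17,-1,0,0,0.9],[0,0,0,0,0,0]],
], hand=0)

```text
time_s: 16.35
eef_pos: [0.467, -0.3249, 0.1731]
tool_rot: [-179.8, -0.1, 76.0]
force: [0.2, 1.2, 0.5]
grip_width: -0.0
grip_force: 0.0
```

Run:
```python
from h import *
np.set_printoptions(precision=4,suppress=True)
t=get_image("top");s=get_image("side")
print(readout.state()["q"],readout.state()["eef_pos"])
for n in ["cover_pad_right","cover_pad_left","wing_grip"]:
    q=place_of(n,t);print(n,[(k["xy"],round(k["score"],2)) for k in q[:2]], dep(t,q[0]["xy"]) if q else 0)
A=cv2.resize(t["img"][160:220,335:415],(600,450),interpolation=cv2.INTER_CUBIC)
B=cv2.resize(s["img"][170:260,280:400],(600,450),interpolation=cv2.INTER_CUBIC)
cv2.imwrite("pics/t6.png",cv2.resize(np.hstack([A,B]),(800,300))[:,:,::-1])
```

```text
[ -2.082   27.4803  43.996  108.2875 -23.4257  53.5808  38.6884] [ 0.4673 -0.3271  0.1756]
cover_pad_right [([400.2, 204.3], 0.87)] [ 0.4514 -0.4242  0.1009]
cover_pad_left [([356.2, 198.8], 0.78)] [ 0.4299 -0.3156  0.2796]
wing_grip [([457.0, 229.3], 0.55), ([376.6, 196.6], 0.47)] [ 0.4064 -0.5779  0.0018]
```

View pics/t6.png

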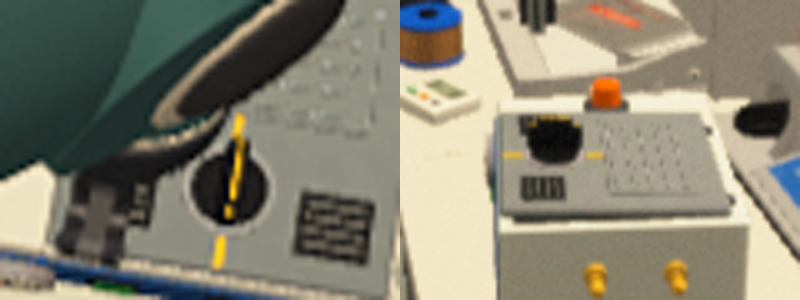

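The wing is in line: its line runs (240,140) to (228,215) between index marks (238,120) and (218,260). The right pad height of 0.101 m fits a cover resting on the seal. Now press on the left pad.

>>> apply_moves([
  [[0,0,-1,0,0,0],[0,0,-1,0,0,0],[0,0,-1,0,0,0],[0,0,-0.5,0,0,0],[0,0,-0.2,0,0,0],[0,0,-0.2,0,0,0],[0,0,-0.1,0,0,0],[0,0,0,0,0,0]],
])

```text
time_s: 17.4
eef_pos: [0.4668, -0.327, 0.0968]
tool_rot: [180.0, -0.1, 75.8]
force: [-5.0, 2.3, 9.0]
grip_width: 0.0002
grip_force: 4.3
```

>>> apply_moves([
  [[0,0,-0.1,0,0,0],[0,0,-0.1,0,0,0],[0,0,0,0,0,0],[0,0,0,0,0,0]],
])

```text
time_s: 17.8
eef_pos: [0.4668, -0.3271, 0.0961]
tool_rot: [179.9, -0.2, 75.8]
force: [-11.1, 9.9, 36.9]
grip_width: 0.0001
grip_force: 18.8
```

>>> apply_moves([
  [[0,0,0.06,0,0,0],[0,0,0,0,0,0],[0,0,0,0,0,0],[0,0,0,0,0,0],[0,0,0,0,0,0]],
])

```text
time_s: 18.3
eef_pos: [0.4668, -0.3271, 0.0963]
tool_rot: [179.9, -0.2, 75.8]
force: [-10.0, 7.2, 28.9]
grip_width: -0.0002
grip_force: 14.0
```

Run:
```python
from h import *
s=get_image("side");t=get_image("top")
for n in ["timer","tissue_box","forceps","old_filter"]:
    q=place_of(n,t); print(n,[np.round(k["xy"],1) for k in q[:1]])
st=readout.state();print(st["force"],st["eef_pos"])
B=s["img"][170:260,280:400]
cv2.imwrite("pics/s7.png",cv2.resize(B,(720,540),interpolation=cv2.INTER_CUBIC)[:,:,::-1])
```

```text
timer [array([453.7, 231.2])]
tissue_box [array([454.5, 193.4])]
forceps [array([458.5, 228.7])]
old_filter []
[-9.05527881  8.10805743 28.32694586] [ 0.46679315 -0.32706229  0.0962531 ]
```

View pics/s7.png

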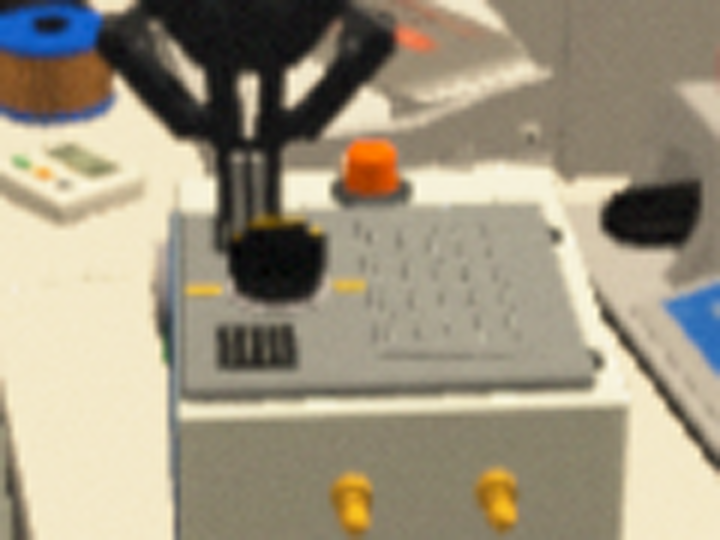

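The cover lies flat on the frame with the fingers on the left pad at crop (240,245). The wing is aligned and the timer and filter haven't moved. The press holds steady at about 28 N against a solid stop, so I'm handing in.

```bash
python3 -c "
from station import env
print(env.hand_in())"
```

```text
the job is handed in; nothing more can be done
None
```

I pressed the plunger fully down, turned the wing into line with the yellow index lines, and handed in with the fingers holding the cover against the frame at about 28 N on the left pad and the fastener unlocked. I didn't touch the timer, tissue box, forceps or old filter.

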